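# Set the photometer's filter selector and hold its spring shutter open at the mark

### The job

On the filter photometer, with the shutter still shut, turn the selector knob from its parked position until its pointer aims at the tall mushroom-headed peg (not at either of the two low studs) and clicks in there. Then take the upright tab of the spring-return shutter in the gripper and pull it straight out of the housing until the nib on the tab is in line with the nib of the rider on the guide rail; it springs back if released, so finish while still holding it still at that mark. Leave the things standing round the instrument where they are.

Things in the scene. Friction and masses are not known exactly. Their poses are not given: they have to be found in the camera images.
- photometer: The fixed instrument: white housing 130 x 120 mm, its dark top 50 mm above the bench; in front a guide rail 70 mm wide, 11 mm high (x = -53 to -203 mm). Origin: on the bench, 55 mm behind the housing's front face. -x is the way the shutter is pulled (out of the front, roughly toward the robot), z up, +y to the robot's left. The knob's axis stands upright at x = +20, y = 0.
- selector: Black knob on the housing: skirt 60 mm across, 10 mm high, with an upright grip bar 14 mm thick, 50 mm long, its top 96.5 mm above the bench. Turns about the vertical, needing up to 0.07 N m. Origin: on its axis at the skirt's underside, 50.5 mm above the bench; x axis along the bar toward the pointer, a nose reaching 39 mm from the axis on the robot's side.
- grip (a point): Point on the knob's axis inside the grip bar, 84.5 mm above the bench: hold it here, tool down (fingertips then clear skirt and peg).
- aim (a point): Point 48 mm out from the knob's axis along the pointer, on the circle of peg and studs; turns with the knob. Starts in the parked detent (engraved line, at the robot's left). From there the knob turns counter-clockwise seen from above through three detents 0.5 rad apart (peg and studs); let go within 0.15 rad of one, it snaps in. Stops 0.12 rad past the outer detents.
- peg: The setting peg: steel, mushroom-headed, 11 mm high, head 14 mm across, standing on the housing's top, 48 mm from the knob's axis, at one of the three filter detents (the other two have a stud each). Origin: centre of its foot, 50 mm above the bench.
- stud_1: Low round steel stud, 7 mm across, 2 mm high, at another of the three detents, same circle as the peg. Origin: centre of its foot.
- stud_2: The other low stud, same shape, at the remaining detent. Origin: centre of its foot.
- shutter: Shutter slide: flat steel bar, top 20 mm above the bench, with a black upright pull tab at its outer end: 10 mm thick along the pull, 36 mm wide, 16 to 72 mm above the bench. Origin: on the bench under the tab; axes as the photometer's. Slides only along them, from x = -125 mm (shut, 70 mm off the housing's face) to 60 mm farther out (-x). Spring: 4.8 N when shut, plus 0.12 N per mm.
- tab (a point): Centre of the pull tab at a height of 52 mm: the point to grip from above, fingers in front of and behind the tab.
- index_tip (a point): Tip of the small steel nib that points sideways (-y of the photometer, the robot's right) from the tab, 28 mm above the bench, 29 mm from the tab's centre and at the same x as the tab. Moves with the shutter.
- rider: Dark steel rider, 14 mm long, 22 mm high, clamped on the right-hand edge of the guide rail; does not move. Its nib points left toward the tab's nib, at the x of its origin, 18 to 45 mm farther out (-x of the photometer) than the nib of the shut shutter. Axes as the photometer's. Origin: its underside, 11 mm above the bench.
- stain_bottle: Bystander, loose: small brown bottle with black cap, 27 mm across, 58 mm high, left of the instrument. Origin: centre of its underside.
- match_box: Bystander, loose: matchbox 36 x 64 x 14 mm, right of the instrument. Origin: centre of its underside.
- slides: Bystander, loose: blue box for microscope slides, 88 x 98 x 38 mm, left of the middle of the bench. Origin: centre of its underside.
- glass_beaker: Bystander, loose: beaker 62 mm across, 78 mm high, farther left. Origin: centre of its underside.
- lab_timer: Bystander, loose: flat timer 60 x 64 x 19 mm near the right end of the bench. Origin: centre of its underside.

How it is judged:
On the way, in this order (a step that is already met when the one before it is completed fails the run):
1. the selector's pointer aims at the tall peg and rests there, with the shutter still shut (horizontal distance between aim and peg below 0.007 m and angular speed of selector below 0.1 rad/s and x of index_tip in the frame of photometer above -0.132 m), for 0.2 s.
2. the shutter is held out with its nib in line with the rider's nib (within 4 mm), the selector still at the peg (x of index_tip in the frame of rider between -0.004 and 0.004 m and horizontal distance between aim and peg below 0.007 m and contact force between the fingers and shutter above 2 N), for 0.5 s.
At the end, for the whole second after the job is handed in: The fingers hold the shutter (contact force over 2 N) at rest (under 10 mm/s) with its nib within 4 mm of the rider's nib along the pull, and the selector's aim point is within 7 mm of the peg (all of step 2 and linear speed of shutter below 0.01 m/s); the arm keeps its last pose, push and grip.
It fails at once if a bystander was shifted by more than 30 mm (distance of any of stain_bottle, match_box, slides, glass_beaker, lab_timer from where it was at the start of the episode above 0.03 m).
It also fails if it takes over 42 s, if anything falls off the work surface, if the arm or the gripper's body presses on something with over 40 N, if the wrist force passes 120 N, or if a joint passes its speed limit or range.

### The arm

A 6-joint arm with a two-finger parallel gripper is mounted at the origin on a cart in front of the work surface, level with it; the furniture and walls round the work are solid. World frame = base frame: x ahead of the robot, y to its left, z up, the work surface at z = 0. Lengths are in m, angles in rad, forces in N, time in s.
With the tool pointing down it reaches from about 0.35 to 0.925 m from the base axis. Payload 6.4 kg.
Tool frame: the origin (TCP) lies on the centre line of the jaws, within the pads' length; the fingertips stand 17 mm ahead of it and the grasp point (between the pads) lies 2 mm behind it; z points along the fingers, y is the line along which they close (so a half turn about z gives the same grasp; the last joint's range is limited). The gripper opens to 85 mm and grips with 20 to 120 N. Pads are 22 mm wide; open, the fingers measure 114 mm over their backs; the gripper's body (76 mm by 85 mm) begins 54 mm behind the grasp point. The pads swing forward as they close: fully open they stand 13 mm farther back than shut.
Start: joints at [1.031, 0.245, 1.558, -0, 1.339, -0.174], TCP at [0.233, 0.607, 0.248] pointing down, gripper open.
Joint ranges: [-3.13, 3.13], [-1.02, 2.26], [0.13, 2.54], [-0.95, 4.09], [0.21, 2.88], [-2.74, 2.74]. Speed limits (rad/s): [2.57, 2.57, 3.14, 3.14, 3.14, 3.14].

### API

Orientations are given as [roll, pitch, yaw] about the fixed x, y, z axes, in that order (R = Rz(yaw) Ry(pitch) Rx(roll)).
In Python, from workcell import read_state, capture, close_job, recognise gives the robot as it stands. The module is installed in compiled form; this text tells all that it offers.
- The arm moves only by the shell command python3 -m creep 'ROWS'. ROWS is JSON, a list of rows, each a list of 7 numbers: the shift along the tool's x, y, z in m, then the turn, a rotation vector about the tool's x, y, z in rad, then the opening, from 0 (shut) to 1 (fully open). In form: [[tx, ty, tz, ax, ay, az, grip], ...]. A call has 1 to 10 rows; each row shifts and turns the commanded pose from where the row before left it, along the tool's axes as they then stand; what a row does not reach is not made up. A row lasts 1/10 s, in which the tool goes at most 50 mm and 8.59 degrees, less where a joint would pass 70% of its speed; a pose out of reach is approached as far as the arm can. A call is refused whole if a number of a shift passes 0.05 or a number of a turn 0.15, either way. A call with a gripper value outside its range is refused whole. The fingers move at their own pace and stop on an object; the grip force is fixed at half the most. Time passes only in rows, so rows that do not move let the fingers close. It gives the time, the measured TCP pose, the force, the opening and the grip force at its end, in the units of the state.
- read_state(): the state, without advancing time (a new reading comes with each control period).
- capture(name): name is "side" or "top" or "wrist"; returns a dict with "pixels" (384x512x3 uint8, red, green, blue), "fx", "fy", "cx", "cy" (pixels), "k1" (the pictures are not rectified: a ray, as slopes to the right and down, at radius r is drawn at 1 + k1 r^2 times it, then the intrinsics apply), "view" (4x4, takes a point from world to camera coordinates). Camera axes: x right, y down, z forward; pixel columns grow to the right and rows downward; lengths in m; the calibration is good to about 2 mm. A picture is of the moment at which its call begins. There is no depth.
- close_job(): hands the job in; it is judged then, once.
Trained networks look in a picture, given as the dict that the camera call returned (one of the last four; its "shot" number tells which), for a name from the list of things; names that differ only in an ending like _2 or _b are one class to them, and where a whole thing is asked for, a point or a joint stands for the part that bears it (a point fixed in the world has none). Each returns a list of dicts, best first, with "conf" (0 to 1); they miss things now and then, are a little off and sometimes report something else, mostly with a low value. They report only what shows in the picture. A call takes as long as a camera call.
- recognise(picture, query): "centre" ([x, y, z] in m, in world coordinates, good to about 4 mm: the middle of the surface that is visible of it).
The state is a dict: "clock": time; "joints": joint angles; "qvel": joint speeds; "joint_efforts": joint torques, N m; "position": TCP position; "orientation": TCP orientation; "ft_force": force on the tool from outside, world axes, zero at the start; "wrist_torque": the same for the moment, N m; "finger_gap": opening from 0.0 (shut) to 1.0 (fully open); "gripper_force": force on a finger pad.
Only numpy, scipy, OpenCV 4.12 (cv2) and the standard library are available. Lean on these libraries where they do the work, as an engineer would, in place of code of your own. Each camera call takes 0.05 s, during which the arm holds its last target. There are 200 camera calls.

## Working session

There is one attempt and no reset: what is moved stays moved. The work goes in short steps, Python scripts to look and compute and a shell command to move; the robot and the scene stay as the last step left them, time stands still between calls to the robot, and variables do not carry over. Pictures are saved under pics/ and viewed, at most 10 in all, crops included, and the job is handed in when it is done.

```bash
mkdir -p pics; cat > h.py <<'E'
import numpy as np, cv2
from workcell import read_state, capture, close_job, recognise
def proj(c,P):
    P=np.atleast_2d(P); q=(c['view']@np.c_[P,np.ones(len(P))].T).T[:,:3]
    s=q[:,:2]/q[:,2:]; s=s*(1+c['k1']*(s**2).sum(1,keepdims=True))
    return s*[c['fx'],c['fy']]+[c['cx'],c['cy']]
def ray(c,uv):
    d=(np.array(uv,float)-[c['cx'],c['cy']])/[c['fx'],c['fy']]; s=d.copy()
    for _ in range(20): s=d/(1+c['k1']*(s@s))
    V=np.array(c['view']); R=V[:3,:3]; o=-R.T@V[:3,3]
    return o,R.T@np.r_[s,1]
def atz(c,uv,z):
    o,d=ray(c,uv); return o+d*(z-o[2])/d[2]
def save(c,name,box=None,k=1):
    im=c['pixels'][:,:,::-1]
    if box: x0,y0,x1,y1=box; im=im[y0:y1,x0:x1]
    cv2.imwrite('pics/'+name,cv2.resize(im,None,fx=k,fy=k,interpolation=cv2.INTER_CUBIC))
E
python3 - <<'E'
from h import *
s=read_state(); print(s['clock'],np.round(s['position'],4),np.round(s['orientation'],3),s['finger_gap'])
for n in ['top','side']:
    c=capture(n); save(c,n+'0.png'); V=np.array(c['view']); print(n,np.round(-V[:3,:3].T@V[:3,3],3),c['fx'],c['k1'])
    for q in ['photometer','selector','aim','grip','peg','stud_1','shutter','tab','index_tip','rider','stain_bottle','match_box','slides','glass_beaker','lab_timer']:
        print(q,[(np.round(r['centre'],4).tolist(),round(r['conf'],2)) for r in recognise(c,q)[:3]])
print(read_state()['clock'])
E
```

```text
0.0 [0.2322 0.6065 0.2472] [-3.14  -0.     2.776] 0.9954163362022913
top [ 0.377 -0.055  1.467] 480.25173713769584 -0.06829808523954926
photometer [([0.5538, -0.1363, 0.0486], 0.8), ([0.6032, -0.1154, 0.0583], 0.19)]
selector [([0.6096, -0.1185, 0.062], 0.87)]
aim [([0.5996, -0.1138, 0.0582], 0.86), ([0.4736, 0.1079, 0.034], 0.42)]
grip []
peg [([0.6123, -0.1152, 0.0633], 0.47)]
stud_1 [([0.4358, 0.2935, 0.0269], 0.64), ([0.6116, -0.1175, 0.062], 0.58)]
shutter [([0.4954, -0.1417, 0.0209], 0.7)]
tab [([0.4956, -0.1428, 0.019], 0.63)]
index_tip [([0.4942, -0.1426, 0.0207], 0.47)]
rider []
stain_bottle [([0.4936, -0.1424, 0.0196], 0.64), ([0.559, -0.0113, 0.0468], 0.58)]
match_box [([0.5964, -0.235, 0.0127], 0.68)]
slides [([0.4737, 0.108, 0.0355], 0.73)]
glass_beaker [([0.4384, 0.2938, 0.0246], 0.79)]
lab_timer [([0.4436, -0.4367, 0.0158], 0.73), ([0.4353, 0.2958, 0.0256], 0.28)]
side [ 0.303 -0.764  0.633] 349.1380496975339 -0.03832792308599794
photometer [([0.5456, -0.1465, 0.0424], 0.95)]
selector [([0.6026, -0.129, 0.0663], 0.74)]
aim [([0.6027, -0.122, 0.0645], 0.86), ([0.5475, -0.1489, 0.0406], 0.56)]
grip [([0.6017, -0.1228, 0.0667], 0.86)]
peg [([0.6022, -0.1257, 0.0677], 0.58)]
stud_1 []
shutter [([0.4751, -0.148, 0.0216], 0.72)]
tab [([0.4731, -0.1449, 0.0248], 0.9)]
index_tip [([0.4729, -0.1496, 0.0208], 0.67)]
rider [([0.4335, -0.2018, 0.0242], 0.64)]
stain_bottle [([0.5612, -0.0202, 0.0351], 0.64)]
match_box [([0.595, -0.242, 0.0126], 0.82), ([0.4751, -0.1464, 0.0201], 0.67)]
slides [([0.4711, 0.087, 0.0363], 0.69), ([0.5617, -0.0173, 0.0337], 0.25)]
glass_beaker [([0.4325, 0.2668, 0.0582], 0.7), ([0.6006, -0.1199, 0.0676], 0.61)]
lab_timer [([0.4432, -0.4447, 0.0166], 0.7)]
1.6
```

```bash
python3 - <<'E'
import cv2
t=cv2.imread('pics/top0.png'); s=cv2.imread('pics/side0.png')
from h import *
# crops from saved pictures
import numpy as np
cv2.imwrite('pics/top0c.png',cv2.resize(t[100:280,180:380],None,fx=3,fy=3,interpolation=cv2.INTER_CUBIC))
E
```

```text
(no output)
```

View pics/top0.png

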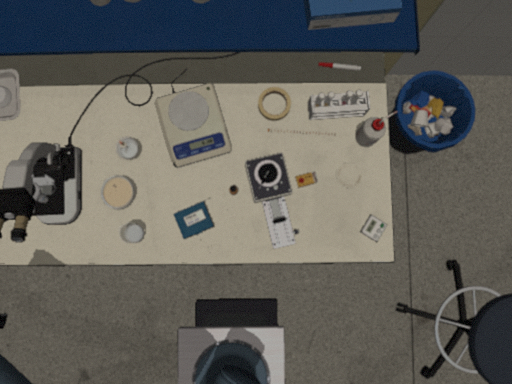

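View pics/side0.png

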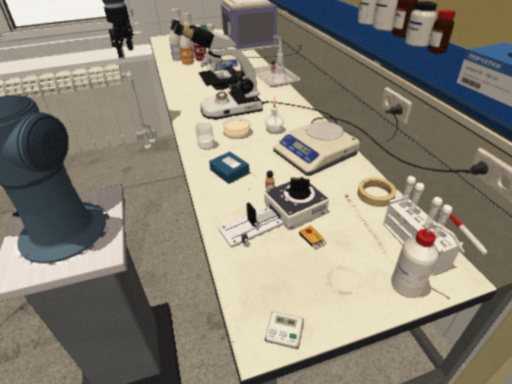

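```bash
python3 - <<'E'
from h import *
from scipy.optimize import least_squares
t=capture('top');s=capture('side')
print(proj(t,[0.233,.607,.248]),proj(s,[[0.233,.607,.248],[.233,.607,.4]]))
print(atz(t,(40,185),.1),atz(t,(15,235),.2),atz(t,(80,220),0.02), atz(s,(235,112),0), atz(s,(180,25),.25))
E
```

```text
[[-12.25823363 309.57391149]] [[125.55522675  52.82214175]
 [114.33104041   7.15361146]]
[0.57101256 0.54637274 0.1       ] [0.42330671 0.56549703 0.2       ] [0.47404634 0.45391383 0.02      ] [0.59608763 0.49607025 0.        ] [0.47295696 0.9191693  0.25      ]
```

View pics/top0c.png

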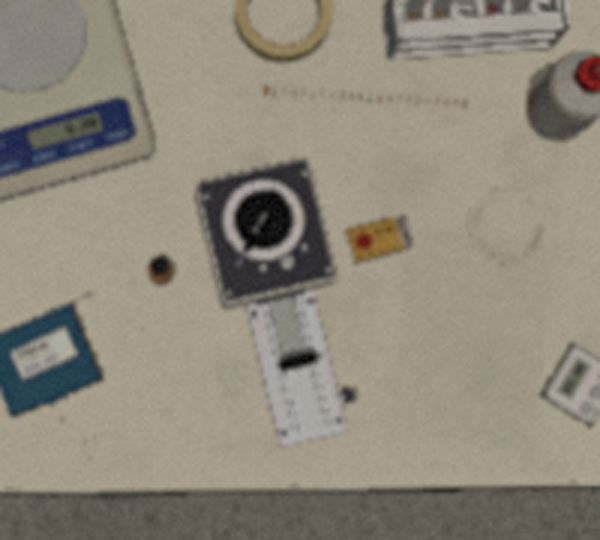

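```bash
python3 -m creep '[[-0.03,-0.038,0,0,0,0,0.5],[-0.036,-0.032,0,0,0,0,0.5],[-0.036,-0.032,0,0,0,0,0.5],[-0.036,-0.032,0,0,0,0,0.5],[-0.036,-0.032,0,0,0,0,0.5],[-0.036,-0.032,0,0,0,0,0.5],[-0.036,-0.032,0,0,0,0,0.5],[-0.036,-0.032,0,0,0,0,0.5],[-0.036,-0.032,0,0,0,0,0.5],[-0.036,-0.032,0,0,0,0,0.5]]'
python3 -m creep '[[-0.036,-0.032,0,0,0,0,0.5],[-0.036,-0.032,0,0,0,0,0.5],[-0.036,-0.032,0,0,0,0,0.5],[-0.036,-0.032,0,0,0,0,0.5],[-0.036,-0.032,0,0,0,0,0.5],[-0.036,-0.032,0,0,0,0,0.5],[-0.02,-0.02,0,0,0,0.11,0.5],[0,0,0,0,0,0.11,0.5]]'
python3 - <<'E'
from h import *
s=read_state(); print(s['clock'],np.round(s['position'],4),np.round(s['orientation'],3),s['finger_gap'],np.round(s['joints'],2),s['qvel'],s['ft_force'])
c=capture('wrist'); save(c,'w1.png'); V=np.array(c['view']); print(np.round(-V[:3,:3].T@V[:3,3],3),np.round(V[:3,:3],2),c['fx'],c['k1'])
np.savez('w1.npz',**{k:c[k] for k in ['view','fx','fy','cx','cy','k1','pixels']})
for q in ['photometer','selector','aim','grip','peg','stud_1','shutter','tab','index_tip','rider']:
    print(q,[(np.round(r['centre'],4).tolist(),round(r['conf'],2)) for r in recognise(c,q)[:3]])
E
```

```text
clock: 2.7
position: [0.4471, 0.1741, 0.2487]
orientation: [3.141, 0.001, 2.776]
ft_force: [1.8, 1.1, -0.1]
finger_gap: 0.5
gripper_force: 0.0
clock: 3.5
position: [0.592, -0.1101, 0.2482]
orientation: [-3.141, 0.001, 2.547]
ft_force: [0.2, 0.9, -0.9]
finger_gap: 0.505
gripper_force: 0.0
3.5 [ 0.592  -0.1101  0.2482] [-3.141e+00  1.000e-03  2.547e+00] 0.5051742136305244 [-0.37  0.13  1.68 -0.    1.32 -1.35] [ 0.04526409 -0.03506279  0.04210197  0.02247336  0.01926031  1.10860085] [ 0.22333518  0.85285873 -0.88769813]
[ 0.521 -0.063  0.374] [[ 0.56  0.83 -0.  ]
 [ 0.78 -0.53  0.33]
 [ 0.27 -0.18 -0.94]] 266.0390262289026 -0.06187550065519778
photometer [([0.5051, 0.0769, 0.0364], 0.46)]
selector [([0.6014, -0.1084, 0.0619], 0.72)]
aim [([0.6057, -0.1122, 0.0589], 0.94)]
grip [([0.6037, -0.1121, 0.0624], 0.86)]
peg []
stud_1 [([0.4417, -0.4307, 0.0172], 0.74)]
shutter [([0.4824, -0.1397, 0.0188], 0.68)]
tab [([0.4787, -0.1388, 0.0199], 0.81), ([0.6064, -0.1111, 0.0594], 0.43)]
index_tip [([0.4815, -0.1385, 0.0199], 0.87), ([0.5529, -0.1323, 0.0487], 0.66)]
rider [([0.4394, -0.1947, 0.0271], 0.48)]
```

View pics/w1.png

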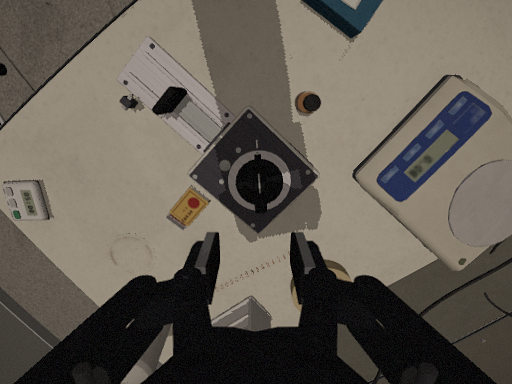

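```bash
python3 - <<'E'
from h import *
c=dict(np.load('w1.npz')); save(c,'w1c.png',(110,30,330,240),3.5 if 0 else 2.8)
E
```

```text
(no output)
```

View pics/w1c.png

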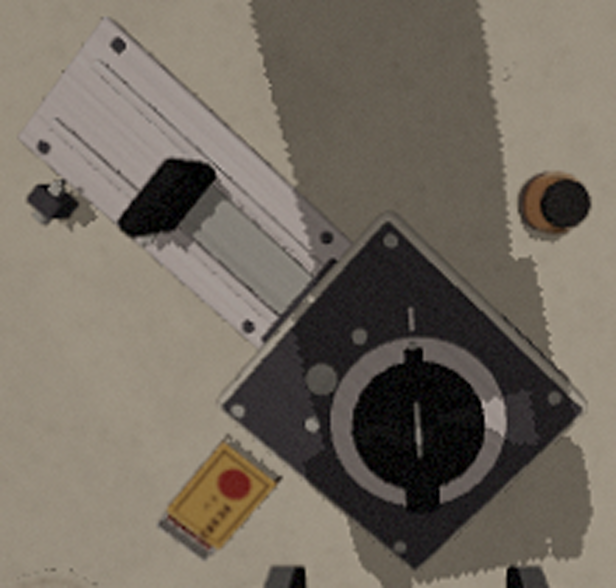

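```bash
python3 - <<'E'
from h import *
from scipy.optimize import least_squares
c=dict(np.load('w1.npz'))
f=lambda u:np.array(u)/2.8+[110,30]
A=lambda u,z:atz(c,f(u),z)
K=[A(u,.05)[:2] for u in [(388,222),(575,408),(415,568),(222,404)]]
print('sides',[np.linalg.norm(K[i]-K[(i+1)%4]).round(4) for i in range(4)])
R=[A(u,.011)[:2] for u in [(105,17),(22,135)]]
# corner order: front-left, back-left, back-right, front-right
def res(p,D,W):
    x,y,a=p; M=np.array([[np.cos(a),-np.sin(a)],[np.sin(a),np.cos(a)]])
    m=np.array([(-.055,W/2),(-.055+D,W/2),(-.055+D,-W/2),(-.055,-W/2),(-.203,.035),(-.203,-.035)])
    return ((m@M.T+[x,y])-np.array(K+R)).ravel()
for D,W in [(.13,.12),(.12,.13)]:
    r=least_squares(res,[.58,-.12,.2],args=(D,W)); print(D,W,r.x.round(4),r.cost,(r.fun*1e3).round(1))
    x,y,a=r.x; ax=np.array([x,y])+.02*np.array([np.cos(a),np.sin(a)]); print('axis',ax.round(4))
    for n,u,z in [('stud',(360,337),.052),('peg',(321,379),.061),('stud',(312,425),.052),('line',(410,318),.05),('nose',(413,350),.0605)]:
        d=A(u,z)[:2]-ax; print(n,A(u,z).round(4),np.hypot(*d).round(4),(np.arctan2(d[1],d[0])%6.283).round(3))
    inv=lambda P:(np.array([[np.cos(a),np.sin(a)],[-np.sin(a),np.cos(a)]])@(P[:2]-[x,y])).round(4)
    print('tabtop ctr',inv(A((167,197),.072)), 'rider',inv(A((52,202),.033)), 'rider nib',inv(A((60,185),.028)))
g=atz(c,(259,178),.0965); print('bar top',g)
E
```

```text
sides [np.float64(0.117), np.float64(0.1089), np.float64(0.1211), np.float64(0.1097)]
0.13 0.12 [ 0.5895 -0.1194  0.2204] 0.00013115170721362775 [-5.9  3.6  6.6  7.7  5.8 -3.9 -2.7 -6.3 -1.9  1.6 -1.9 -2.7]
axis [ 0.609 -0.115]
stud [ 0.5616 -0.1139  0.052 ] 0.0474 3.119
peg [ 0.566 -0.137  0.061] 0.0483 3.614
stud [ 0.5823 -0.1552  0.052 ] 0.0482 4.125
line [ 0.5672 -0.0914  0.05  ] 0.048 2.627
nose [ 0.5778 -0.0971  0.0605] 0.036 2.62
tabtop ctr [-0.1198  0.0045] rider [-0.1652 -0.0405] rider nib [-0.1684 -0.0337]
0.12 0.13 [ 0.5928 -0.1186  0.2207] 0.00022573790976632428 [ -3.7   9.2  -1.   11.1   0.4 -10.2   1.6 -10.4   1.3   2.3   1.4  -2. ]
axis [ 0.6123 -0.1142]
stud [ 0.5616 -0.1139  0.052 ] 0.0507 3.135
peg [ 0.566 -0.137  0.061] 0.0516 3.598
stud [ 0.5823 -0.1552  0.052 ] 0.0507 4.08
line [ 0.5672 -0.0914  0.05  ] 0.0505 2.672
nose [ 0.5778 -0.0971  0.0605] 0.0385 2.679
tabtop ctr [-0.1231  0.0045] rider [-0.1686 -0.0405] rider nib [-0.1718 -0.0336]
bar top [ 0.59332358 -0.10594313  0.0965    ]
```

```bash
cat >> h.py <<'E'
def delta(target,yaw):
    s=read_state(); p=s['position']; psi=s['orientation'][2]; d=np.array(target)-p
    print('clock',s['clock'],'pos',np.round(p,4),'rpy',np.round(s['orientation'],3),'gap',round(s['finger_gap'],3),'F',np.round(s['ft_force'],1))
    print('tool shift',np.round([d[0]*np.cos(psi)+d[1]*np.sin(psi),d[0]*np.sin(psi)-d[1]*np.cos(psi),-d[2]],4),'az',round((psi-yaw+np.pi)%(2*np.pi)-np.pi,3))
E
python3 - <<'E'
from h import *
c=dict(np.load('w1.npz'))
u=np.array([np.cos(2.62),np.sin(2.62)])
for e in (-.025,0,.025): print((proj(c,np.r_[np.array([.609,-.115])+e*u,.0965])-[110,30])*2.8)
delta([.609,-.115,.0825],2.62)
E
```

```text
[[424.25753621 515.39753143]]
[[420.19112117 458.01869967]]
[[415.87848086 397.33010479]]
clock 4.05 pos [ 0.591  -0.106   0.2484] rpy [3.142 0.    2.557] gap 0.502 F [-0.2 -0.5  0.7]
tool shift [-0.02    0.0024  0.1659] az -0.063
```

```bash
python3 -m creep '[[-0.02,0.002,0,0,0,-0.063,0.5],[0,0,0.04,0,0,0,0.5],[0,0,0.04,0,0,0,0.5],[0,0,0.035,0,0,0,0.5],[0,0,0.025,0,0,0,0.5],[0,0,0.016,0,0,0,0.5],[0,0,0.01,0,0,0,0.5],[0,0,0,0,0,0,0.5],[0,0,0,0,0,0,0.5]]'
python3 - <<'E'
from h import *
delta([.609,-.115,.0825],2.62)
c=capture('wrist'); save(c,'w2.png'); 
E
```

```text
clock: 4.95
position: [0.6097, -0.1161, 0.0836]
orientation: [3.141, 0.002, 2.619]
ft_force: [0.7, -1.0, 0.1]
finger_gap: 0.501
gripper_force: 0.0
clock 4.95 pos [ 0.6097 -0.1161  0.0836] rpy [3.141e+00 2.000e-03 2.619e+00] gap 0.501 F [ 0.7 -1.   0.1]
tool shift [0.0012 0.0006 0.0011] az -0.001
```

View pics/w2.png

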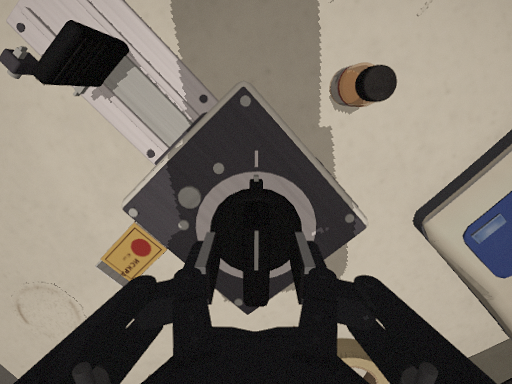

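```bash
python3 -m creep '[[0.001,0.0006,0,0,0,0,0],[0,0,0,0,0,0,0],[0,0,0,0,0,0,0],[0,0,0,0,0,0,0],[0,0,0,0,0,0,0]]'; python3 -m creep '[[0,0,0,0,0,-0.1,0],[0,0,0,0,0,-0.1,0],[0,0,0,0,0,-0.1,0],[0,0,0,0,0,-0.1,0],[0,0,0,0,0,-0.1,0],[0,0,0,0,0,-0.1,0]]'
```

```text
clock: 5.5
position: [0.6088, -0.1149, 0.0835]
orientation: [3.141, 0.001, 2.619]
ft_force: [-1.4, 0.9, 5.9]
finger_gap: 0.148
gripper_force: 59.6
clock: 6.1
position: [0.6088, -0.115, 0.0835]
orientation: [-3.141, 0.001, -3.06]
ft_force: [-1.6, 0.4, 6.3]
finger_gap: 0.154
gripper_force: 59.9
```

```bash
python3 -m creep '[[0,0,0,0,0,-0.1,0],[0,0,0,0,0,-0.1,0],[0,0,0,0,0,-0.1,0],[0,0,0,0,0,-0.1,0],[0,0,0,0,0,0,0],[0,0,0,0,0,0,0]]'
python3 - <<'E'
from h import *
s=read_state(); print(s['wrist_torque'],np.round(s['joints'],2))
c=capture('wrist'); save(c,'w3.png')
E
```

```text
clock: 6.7
position: [0.6088, -0.115, 0.0835]
orientation: [-3.141, 0.001, -2.664]
ft_force: [-2.2, 0.4, 6.4]
finger_gap: 0.155
gripper_force: 59.8
[0.18197797 0.22903938 0.00097075] [-0.37  0.37  1.73 -0.    1.04 -2.42]
```

View pics/w3.png

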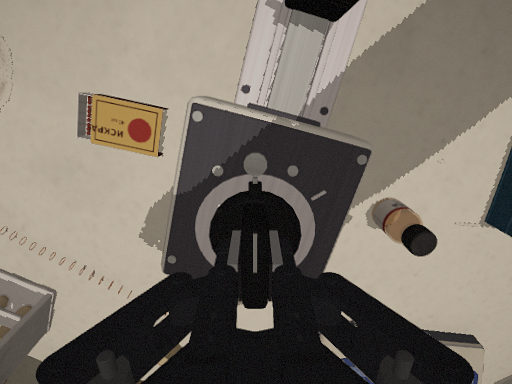

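```bash
python3 -m creep '[[0,0,0,0,0,0,0.5],[0,0,0,0,0,0,0.5],[0,0,0,0,0,0,0.5],[0,0,-0.03,0,0,0,0.5],[0,0,-0.04,0,0,0,0.5],[0,0,-0.04,0,0,0,0.5],[0.035,0.009,0,0,0,0,0.5],[0.035,0.009,0,0,0,0,0.5],[0.035,0.009,0,0,0,0,0.5],[0.035,0.009,0,0,0,0,0.5]]'
python3 -m creep '[[0,0,0,0,0,0.14,0.5],[0,0,0,0,0,0.14,0.5],[0,0,0,0,0,0.14,0.5],[0,0,0,0,0,0.14,0.5],[0,0,0,0,0,0.14,0.5],[0,0,0,0,0,0.14,0.5],[0,0,0,0,0,0.14,0.5],[0,0,0,0,0,0.14,0.5],[0,0,0,0,0,0.14,0.5],[0,0,0,0,0,0.14,0.5]]'
python3 -m creep '[[0,0,0,0,0,0.14,0.5],[0,0,0,0,0,0.14,0.5],[0,0,0,0,0,0.145,0.5],[0,0,0,0,0,0,0.5],[0,0,0,0,0,0,0.5]]'
python3 - <<'E'
from h import *
delta([.4675,-.1467,.05],1.791)
c=capture('wrist'); save(c,'w4.png')
np.savez('w4.npz',**{k:c[k] for k in ['view','fx','fy','cx','cy','k1','pixels']})
for q in ['tab','index_tip','rider','aim','peg']:
    print(q,[(np.round(r['centre'],4).tolist(),round(r['conf'],2)) for r in recognise(c,q)[:3]])
E
```

```text
clock: 7.75
position: [0.4659, -0.1472, 0.192]
orientation: [3.142, -0.0, -2.664]
ft_force: [0.4, 0.7, -0.2]
finger_gap: 0.505
gripper_force: 0.0
clock: 8.75
position: [0.4672, -0.1471, 0.1921]
orientation: [-3.141, -0.0, 2.213]
ft_force: [-0.2, 0.3, -0.1]
finger_gap: 0.503
gripper_force: 0.0
clock: 9.25
position: [0.4672, -0.1471, 0.1922]
orientation: [-3.141, -0.0, 1.797]
ft_force: [0.9, 0.2, 0.2]
finger_gap: 0.498
gripper_force: 0.0
clock 9.25 pos [ 0.4672 -0.1471  0.1922] rpy [-3.141 -0.     1.797] gap 0.498 F [0.9 0.2 0.2]
tool shift [0.0003 0.0003 0.1422] az 0.006
tab [([0.4893, -0.1393, 0.0209], 0.68)]
index_tip [([0.4914, -0.1369, 0.0189], 0.88)]
rider [([0.4373, -0.1973, 0.0322], 0.61)]
aim [([0.6011, -0.1082, 0.0605], 0.89)]
peg [([0.4401, -0.1953, 0.0298], 0.59)]
```

View pics/w4.png

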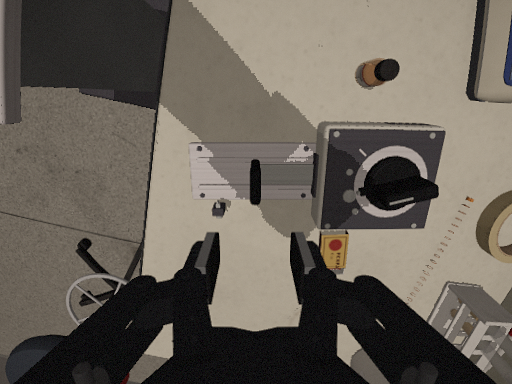

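```bash
python3 - <<'E'
from h import *
c=dict(np.load('w4.npz')); save(c,'w4c.png',(180,130,330,230),5)
E
```

```text
(no output)
```

View pics/w4c.png

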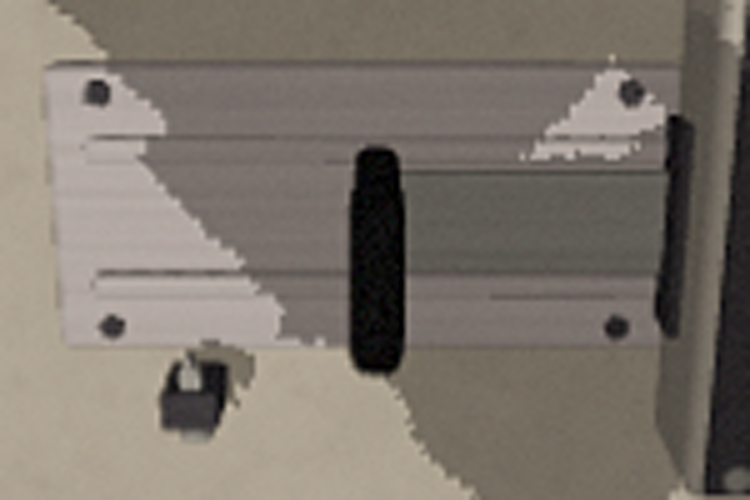

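```bash
python3 - <<'E'
from h import *
c=dict(np.load('w4.npz')); x,y,a=.5895,-.1194,.2204
for a in (.2204,.215):
  inv=lambda P:(np.array([[np.cos(a),np.sin(a)],[-np.sin(a),np.cos(a)]])@(P[:2]-[x,y])).round(4)
  A=lambda u,z:inv(atz(c,np.array(u)/5+[180,130],z))
  for n,u,z in [('rail FL',(47,65),.011),('rail FR',(68,345),.011),('rail L edge mid',(320,64),.011),('rail L back',(660,66),.011),('rail R edge',(600,346),.011),('screw fl',(97,92),.011),('screw fr',(112,326),.011),('screw bl',(632,92),.011),('screw br',(617,326),.011),('tabtop L',(377,148),.072),('tabtop R',(377,370),.072),('rider TL',(168,362),.033),('rider nib tip z28',(190,358),.028),('nib base',(190,388),.028),('rider top front edge L',(160,400),.033),('R',(226,402),.033),('TR',(228,365),.033)]: print(n,A(u,z))
E
```

```text
rail FL [-0.2015  0.0338]
rail FR [-0.2014 -0.0356]
rail L edge mid [-0.1383  0.0342]
rail L back [-0.0596  0.0343]
rail R edge [-0.0694 -0.0353]
screw fl [-0.1902  0.0276]
screw fr [-0.1901 -0.0305]
screw bl [-0.0657  0.0282]
screw br [-0.0655 -0.0299]
tabtop L [-0.1253  0.0283]
tabtop R [-0.125  -0.0169]
rider TL [-0.1731 -0.0311]
rider nib tip z28 [-0.1687 -0.0321]
nib base [-0.169  -0.0398]
rider top front edge L [-0.1754 -0.0407]
R [-0.16   -0.0411]
TR [-0.1592 -0.0318]
rail FL [-0.2017  0.0328]
rail FR [-0.2012 -0.0367]
rail L edge mid [-0.1385  0.0334]
rail L back [-0.0598  0.034 ]
rail R edge [-0.0692 -0.0356]
screw fl [-0.1904  0.0265]
screw fr [-0.1899 -0.0316]
screw bl [-0.0659  0.0278]
screw br [-0.0654 -0.0303]
tabtop L [-0.1255  0.0276]
tabtop R [-0.125  -0.0175]
rider TL [-0.1729 -0.0321]
rider nib tip z28 [-0.1685 -0.033 ]
nib base [-0.1688 -0.0407]
rider top front edge L [-0.1752 -0.0416]
R [-0.1598 -0.042 ]
TR [-0.1591 -0.0327]
```

```bash
python3 -m creep '[[0,0,0.04,0,0,0.006,0.5],[0,0,0.04,0,0,0,0.5],[0,0,0.035,0,0,0,0.5],[0,0,0.018,0,0,0,0.5],[0,0,0.009,0,0,0,0.5],[0,0,0,0,0,0,0],[0,0,0,0,0,0,0],[0,0,0,0,0,0,0],[0,0,0,0,0,0,0],[0,0,0,0,0,0,0]]'
python3 - <<'E'
from h import *
delta([.4675,-.1467,.05],1.791)
c=capture('wrist');o=capture('side')
for k in (c,o):
  for q in ['index_tip','rider','aim','grip']: print(q,[(np.round(r['centre'],4).tolist(),round(r['conf'],2)) for r in recognise(k,q)[:2]])
E
```

```text
clock: 10.55
position: [0.4679, -0.1478, 0.0516]
orientation: [3.141, 0.002, 1.789]
ft_force: [-4.7, -1.1, 6.9]
finger_gap: 0.109
gripper_force: 59.4
clock 10.55 pos [ 0.4679 -0.1478  0.0516] rpy [3.141e+00 2.000e-03 1.789e+00] gap 0.109 F [-4.7 -1.1  6.9]
tool shift [ 0.0011 -0.0001  0.0016] az -0.002
index_tip [([0.4853, -0.1336, 0.0236], 0.86)]
rider []
aim [([0.5893, -0.1132, 0.0566], 0.75), ([0.5631, -0.1358, 0.062], 0.56)]
grip [([0.5836, -0.116, 0.0582], 0.89)]
index_tip [([0.4859, -0.1507, 0.0194], 0.73)]
rider [([0.4329, -0.2003, 0.0258], 0.43)]
aim [([0.6033, -0.1241, 0.0626], 0.71)]
grip [([0.6017, -0.121, 0.0609], 0.84)]
```

```bash
python3 -m creep '[[0,-0.005,0,0,0,0,0],[0,-0.008,0,0,0,0,0],[0,-0.008,0,0,0,0,0],[0,-0.008,0,0,0,0,0],[0,-0.008,0,0,0,0,0],[0,-0.004,0,0,0,0,0],[0,-0.002,0,0,0,0,0],[0,0,0,0,0,0,0],[0,0,0,0,0,0,0]]'
python3 - <<'E'
from h import *
delta([.4675,-.1467,.05],1.791)
D=[]
for n in ('wrist','side','top'):
    c=capture(n); np.savez(n+'5.npz',**{k:c[k] for k in ['view','fx','fy','cx','cy','k1','pixels']})
    p=proj(c,[.43,-.185,.028])[0]; print(n,p); x,y=[int(round(v)) for v in p]
    x=min(max(x,40),472);y=min(max(y,30),354)
    D.append(cv2.resize(c['pixels'][y-30:y+30,x-40:x+40,::-1],(400,300),interpolation=cv2.INTER_CUBIC)); print((x-40,y-30))
cv2.imwrite('pics/m5.png',np.vstack([np.hstack(D[:2])]))
E
```

```text
clock: 11.95
position: [0.4277, -0.1569, 0.0517]
orientation: [3.135, 0.003, 1.787]
ft_force: [9.0, 2.5, -0.6]
finger_gap: 0.107
gripper_force: 58.9
clock 11.95 pos [ 0.4277 -0.1569  0.0517] rpy [3.135e+00 3.000e-03 1.787e+00] gap 0.107 F [ 9.   2.5 -0.6]
tool shift [0.0015 0.041  0.0017] az -0.004
wrist [249.72339021 273.85955391]
(210, 244)
side [240.6579908 232.4171875]
(201, 202)
top [291.53478071 232.54766054]
(252, 203)
```

View pics/m5.png

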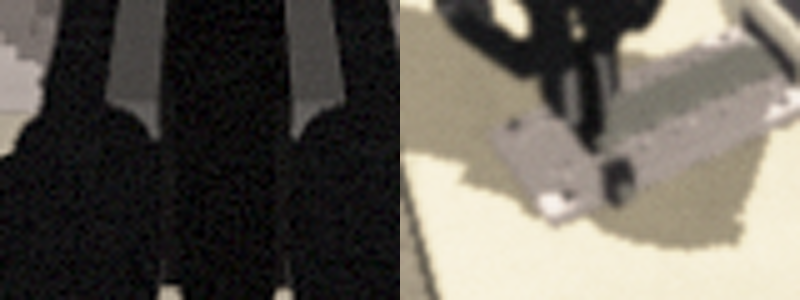

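```bash
python3 - <<'E'
from h import *
c=dict(np.load('w4.npz')); g=cv2.cvtColor(c['pixels'],cv2.COLOR_RGB2GRAY)
print('cols 208..229'); 
for r in range(198,220): print(r,g[r,208:230])
x,y,a=.5895,-.1194,.2204
inv=lambda P:(np.array([[np.cos(a),np.sin(a)],[-np.sin(a),np.cos(a)]])@(P[:2]-[x,y])).round(4)
def blob(c,uv,z,r=7,th=.6):
    g=cv2.cvtColor(c['pixels'],cv2.COLOR_RGB2GRAY).astype(float); u,v=uv
    p=g[v-r:v+r+1,u-r:u+r+1]; bg=np.percentile(p,80); w=np.clip(bg*.75-p,0,None)
    yy,xx=np.mgrid[v-r:v+r+1,u-r:u+r+1]; m=(np.array([(w*xx).sum(),(w*yy).sum()])/w.sum()); return m.round(2),inv(atz(c,m,z))
t=dict(np.load('top5.npz')); print('top rider blob',blob(t,(296,231),.022))
g=cv2.cvtColor(t['pixels'],cv2.COLOR_RGB2GRAY)
for r in range(224,240): print(r,g[r,284:306])
s=dict(np.load('side5.npz')); g=cv2.cvtColor(s['pixels'],cv2.COLOR_RGB2GRAY)
print('side rows, cols 234..254')
for r in range(224,248): print(r,g[r,234:255])
M=np.array([[np.cos(a),-np.sin(a)],[np.sin(a),np.cos(a)]])
W=lambda X,Y,z:np.r_[M@[X,Y]+[x,y],z]
for X in (-.175,-.168,-.161): print('rider right face z.011/.033 proj side',proj(s,[W(X,-.052,.011),W(X,-.052,.033)]).round(1).tolist(),'rail corner',proj(s,[W(-.203,-.035,.011)]).round(1).tolist())
E
```

```text
cols 208..229
198 [167 164 164 164 166 163 167 166 165 168 167 171 124 108 107 104 160 164
 163 168 167 167]
199 [154 153 153 152 152 150 149 152 155 140 141 142 130 108 103 106 117 117
 118 142 147 159]
200 [168 166 163 167 163 163 163 166 169 109  89 110 112 111 116 112 115 112
 113 109 109 158]
201 [168 166 164 163 164 166 159 154 161 112  63 101 105 107 107 105 110 114
 114 112 111 109]
202 [165 164 165 163 165 169 131  90 116 149  76  79  59  61  59  62  82 104
 115 114 114 110]
203 [168 166 166 166 166 165  83  37 107 144 102  91  40  25  19  26  15  65
 113 115 113 114]
204 [167 165 167 169 171 133  47  58 152 148 146 119  48  23  26  30  18  66
 114 113 113 114]
205 [168 167 167 168 173  86  24  71 149 151 148 143  60  20  28  25  18  65
 117 115 114 111]
206 [168 168 168 170 169  74  19  62 152 153 150 163  69  27  33  22  27  63
 113 137 115 107]
207 [167 168 170 172 137  58  19  32 133 139 135 147  60  23  24  29  14  67
 112 173 140 129]
208 [164 167 168 167  88  41  30  35  56  58  54  57  34  37  34  26  22  74
 110 171 174 170]
209 [164 167 168 142  69  51  53  57  56 
[... 4032 characters left out ...]
40 147 153 151 153 150
 146 151 149]
244 [185 173 160 155 151 138 146 141 144 146 138 145 153 153 151 152 152 150
 152 151 151]
245 [163 166 173 183 174 154 146 144 148 147 147 153 147 151 152 151 153 152
 153 153 152]
246 [184 194 220 228 224 195 163 150 148 150 150 153 152 153 153 151 152 153
 151 152 153]
247 [227 231 235 238 236 227 199 167 154 149 151 150 151 151 150 152 149 148
 149 151 153]
rider right face z.011/.033 proj side [[243.8, 244.1], [243.3, 237.7]] rail corner [[230.1, 244.2]]
rider right face z.011/.033 proj side [[246.3, 242.9], [245.9, 236.5]] rail corner [[230.1, 244.2]]
rider right face z.011/.033 proj side [[248.9, 241.8], [248.5, 235.4]] rail corner [[230.1, 244.2]]
```

```bash
python3 -m creep '[[0,-0.0015,0,0,0,0,0],[0,-0.0015,0,0,0,0,0],[0,0,0,0,0,0,0],[0,0,0,0,0,0,0],[0,0,0,0,0,0,0],[0,0,0,0,0,0,0],[0,0,0,0,0,0,0],[0,0,0,0,0,0,0]]'
python3 - <<'E'
from h import *
from numpy.linalg import norm
p=np.array(read_state()['position'][:2]); print(norm(p-[.4679,-.1478]))
x,y,a=.5895,-.1194,.2204
d=p-[x,y]; print('tcp in photometer',d@[np.cos(a),np.sin(a)],d@[-np.sin(a),np.cos(a)])
# tab vs rail/rider in the wrist view: is the tab still central in the jaws; rider and aim by the network
for n in ('side','wrist'):
    c=capture(n)
    for q in ['rider','index_tip','aim','peg']:
        for r in recognise(c,q)[:2]:
            e=np.array(r['centre'][:2])-[x,y]; print(n,q,round(r['conf'],2),np.round([e@[np.cos(a),np.sin(a)],e@[-np.sin(a),np.cos(a)],r['centre'][2]],4))
print(read_state()['gripper_force'],read_state()['finger_gap'])
E
```

```text
clock: 12.9
position: [0.425, -0.1576, 0.0517]
orientation: [3.135, 0.003, 1.787]
ft_force: [8.9, 1.6, -1.1]
finger_gap: 0.112
gripper_force: 58.8
0.04401657610484086
tcp in photometer -0.1688836525180055 -0.0012730291580326444
side rider 0.51 [-0.1708 -0.047   0.0241]
side index_tip 0.91 [-0.1271 -0.0065  0.0194]
side aim 0.81 [ 0.0101 -0.0088  0.0622]
side peg 0.42 [ 0.0147 -0.0061  0.0641]
wrist index_tip 0.97 [-0.1269  0.005   0.0213]
wrist peg 0.76 [-0.0303 -0.0118  0.0619]
58.848894238471985 0.1095694168423569
```

```bash
python3 -m creep '[[0,0,0,0,0,0,0],[0,0,0,0,0,0,0],[0,0,0,0,0,0,0],[0,0,0,0,0,0,0],[0,0,0,0,0,0,0]]'; python3 -c "
from workcell import close_job; print(close_job())"
```

```text
clock: 13.9
position: [0.425, -0.1576, 0.0517]
orientation: [3.135, 0.003, 1.787]
ft_force: [10.1, 2.2, -1.9]
finger_gap: 0.106
gripper_force: 58.8
the job is handed in; nothing more can be done
None
```

I handed the job in at about 14 s, with the knob clicked in at the tall peg and the gripper holding the shutter still, pulled out 44 mm. The rider's nib measured about 44 mm out from the shut position, but I could not see the two nibs side by side at the end, and no verdict came back.

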